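Snap the probe post into the stirrer's spring-plunger holder

ROBOT

A 6-joint arm with a two-finger parallel gripper is mounted at the origin on the work surface. World frame = base frame: x ahead of the robot, y to its left, z up, the work surface at z = 0. Lengths are in m, angles in rad, forces in N, time in s.
With the tool pointing down it reaches from about 0.325 to 0.75 m from the base axis. Payload 7.6 kg.
Tool frame: the origin (TCP) lies at the very end of the fingers, on their centre line; the grasp point (between the pads) lies 19 mm behind it; z points along the fingers, x is the direction in which the jaws open and shut, and the axes are right-handed (so a half turn about z gives the same grasp; the last joint's range is limited). The gripper opens to 85 mm and grips with 20 to 120 N. Pads are 22 mm wide; open, the fingers measure 114 mm over their backs; the gripper's body (76 mm by 85 mm) begins 54 mm behind the grasp point. The pads swing forward as they close: fully open they stand 13 mm farther back than shut.
Start: joints at [1.156, 0.052, 1.401, -0, 1.689, -0.07], TCP at [0.177, 0.494, 0.231] pointing down, gripper open.
Joint ranges: [-2.9, 2.9], [-0.91, 2.17], [0.12, 2.37], [-1.06, 4.2], [0.26, 2.73], [-2.93, 2.93]. Speed limits (rad/s): [2.57, 2.57, 3.01, 3.14, 3.14, 3.14].

INTERFACE

Orientations are given as [roll, pitch, yaw] about the fixed x, y, z axes, in that order (R = Rz(yaw) Ry(pitch) Rx(roll)).
In Python, from bench import env, cams, job gives the robot as it stands.
- The arm moves only by the shell command python3 -m handwheel 'ROWS' [FORCE]. ROWS is JSON, a list of rows, each a list of 3 entries, a list of its own where there are three numbers: the closure, from 0 (fully open) to 1 (shut), then the shift along the tool's x, y, z in mm, then the turn, a rotation vector about the tool's x, y, z in degrees. A call has 1 to 12 rows; each row is the pose to reach, as a shift and turn from the pose commanded when the call began, along the tool's axes at that moment; what a row does not reach only later rows make up. A row lasts 1/10 s, in which the tool goes at most 50 mm and 8.59 degrees, less where a joint would pass 70% of its speed; a pose out of reach is approached as far as the arm can. A call with a gripper value outside its range is refused whole. The fingers move at their own pace and stop on an object; FORCE is the grip in N (left out, the last holds). Time passes only in rows, so rows that repeat a pose let the fingers close. It gives the time, the measured TCP pose, the force and the opening at its end, in the units of the state.
- env.read_state(): the state, without advancing time (a new reading comes with each control period).
- cams.read_camera(name): name is "scene" or "top" or "wrist"; returns the picture (400x640x3 uint8, red, green, blue); there is no depth.
- cams.camera_model(name): a dict with "intrinsics" (3x3 intrinsics, pixels), "extrinsics" (4x4, takes a point from world to camera coordinates). Camera axes: x right, y up, looking along -z (the intrinsics and any distortion apply to the point x, -y, -z); pixel columns grow to the right and rows downward; lengths in m; the calibration is good to about 2 mm. The wrist camera is an equidistant fisheye: a pixel r from the principal point sees the ray r / f radians off the axis. A picture is of the moment at which its call begins: read the wrist's pose just before it. camera_model takes no time and is no camera call; for the wrist camera it gives the pose at the moment of the call.
- job.job_done(): hands the job in, once; it reports no verdict.
The state is a dict: "clock": time; "joints": joint angles; "dq": joint speeds; "joint_efforts": joint torques, N m; "tool_pos": TCP position; "orientation": TCP orientation; "force": force on the tool from outside, world axes, zero at the start; "moment": the same for the moment, N m; "opening": finger opening in m.
Only numpy, scipy, OpenCV 4.12 (cv2) and the standard library are available. Lean on these libraries where they do the work, as an engineer would, in place of code of your own. Each camera call takes 0.05 s, during which the arm holds its last target. There are 200 camera calls.

TASK

Take the probe post (the one with the side arm) out of the storage block, and push it gently down into the post holder on the side of the stirrer until the holder's spring plunger has ridden up over the foot and snaps into the groove round the post, and go no deeper than that. Leave the post standing upright there, held by the plunger, with the black sleeve at the end of its arm over the stirrer's round plate, and let go; do not disturb the other things.

Things in the scene. Friction and masses are not known exactly. Their poses are not given: they have to be found in the camera images.
- post_head (a point): Centre of the probe post's head, the place to grip: aluminium block 24 mm long (along the post's x), 16 mm wide (y: the faces to grip), 30 mm high, on an upright 14 mm steel shaft. Post z is up; this point is 99 mm above its foot. At this height an 8 mm square bar leaves along +x to the arm's end, and a black thumb screw, 12 mm in diameter, sticks out 18 mm along -x.
- post: The probe post, 114 mm tall, about 0.22 kg; origin at the centre of its foot. A 24 mm collar lies 66 to 72 mm above the foot; at the start it rests on the storage block's top, the shaft in a hole.
- post_foot (a point): Centre of the post's foot, underside. From here up: taper from about 5 to 14 mm in diameter over 0-15 mm, full 14 mm shaft from 15 to 26 mm, then a square groove right round, 26 to 34 mm, its floor 9 mm in diameter; full 14 mm shaft above it.
- sleeve (a point): Centre of the black sleeve (16 mm in diameter, 20 mm high) at the end of the post's arm, 75 mm along the post's +x from its axis, 99 mm above the foot.
- holder_mouth (a point): Centre of the open top of the post holder, an aluminium block 44 x 44 mm, 78 mm high, fixed to the stirrer's side. z up, y to the plate's centre, x to the plunger. Bore 15.5 mm in diameter, 72 mm deep. The plunger's axis lies 11 to 32 mm below the mouth (clamped in a slot; not measured: find it by feel). The collar and the bore's bottom are not the stop.
- plunger (a joint): Spring plunger's travel, m, outwards (holder +x): 0 in the empty bore, its 8 mm ball nose 2.5 mm from the axis; 0.003-0.005 riding on the shaft; 0.0005-0.002 in the groove. Spring 3.5 N + 0.5 N/mm. The push down takes a few N (under 9) on taper and shaft; then the nose drops in, and within 3 mm the groove's upper edge meets it and the push rises steeply past 10 N: stop there, well under 20 N.
- plate_centre (a point): Centre of the top of the stirrer's round white plate, 130 mm in diameter, 70 mm above the bench, 110 mm from the holder's axis along the holder's +y. A glass dish 84 mm in diameter, 30 mm high, stands on it.
- stirrer: The stirrer with its post holder and plunger, fixed; white case 170 x 170 mm, 60 mm high. Origin on the bench under the plate's centre, axes as for the holder. The plunger's carriage and black knob stick out 44 mm from the holder's +x face, up to 78 mm above the bench.
- rack: The storage block, grey plastic, 56 x 150 mm (x, y), 72 mm high, fixed, origin under its centre. Three holes 17 mm in diameter, 50 mm apart along y: the post in one, two plain round-headed pins (heads 22 mm in diameter, 13 mm above the block) in the others.
- dish: Bystander, leave alone: glass dish on the stirrer's plate; origin under its centre.
- beaker: Bystander, leave alone: white plastic beaker, 52 mm in diameter, 70 mm high; origin under its centre.
- stopper: Bystander, leave alone: cork stopper, 36 mm, 30 mm high; origin under its centre.
- spatula: Bystander, leave alone: steel spoon spatula lying flat, 170 mm; origin under its centre.
- bottle_a: Bystander, leave alone: white bottle, 66 mm in diameter, 150 mm high; origin under its centre.
- bottle_b: Bystander, leave alone: amber jar, 60 mm in diameter, 100 mm high; origin under its centre.
- pin_a: Bystander, leave alone: plain steel pin in the storage block; origin under its centre.
- pin_b: Bystander, leave alone: plain steel pin in the storage block; origin under its centre.

How it is judged:
On the way, in this order (a step that is already met when the one before it is completed fails the run):
1. the post is lifted clear of the storage block (height (world z) of post_foot above 0.08 m), for 0.1 s.
2. the post is in the holder and its full shaft has pushed the plunger out (value of joint plunger above 0.0028 m and z of post_foot in the frame of holder_mouth below -0.018 m and horizontal distance between post_foot and holder_mouth below 0.004 m), for 0.02 s.
3. the plunger has snapped into the post's groove (value of joint plunger between 0.0002 and 0.0026 m and z of post_foot in the frame of holder_mouth below -0.036 m and horizontal distance between post_foot and holder_mouth below 0.004 m), for 0.2 s.
At the end, for the whole second after the job is handed in: The post stands in the holder's bore within 4 degrees of upright, its foot at least 36 mm below the mouth and within 4 mm of its axis, with the plunger in its groove (plunger between 0.2 and 2.6 mm), the arm's end within 60 mm of the plate's centre seen from above, released and at rest (all of step 3 and angle between post's own z axis and vertical below 0.07 rad and horizontal distance between sleeve and plate_centre below 0.06 m and linear speed of post below 0.01 m/s and angular speed of post below 0.1 rad/s); the robot touches nothing.
It fails at once if the post is forced: more than 20 N between it and the stirrer with its holder (contact force between post and stirrer above 20 N or contact force between post and carriage above 20 N).
It fails at once if the robot hits the stirrer or its holder with more than 10 N (contact force between any of the fingers, the arm and stirrer above 10 N or contact force between any of the fingers, the arm and carriage above 10 N).
It fails at once if another thing is moved by more than 15 mm (distance of any of dish, beaker, stopper, spatula, bottle_a, bottle_b, pin_a, pin_b from where it was at the start of the episode above 0.015 m).
It also fails if it takes over 48 s, if anything falls off the work surface, if the arm or the gripper's body presses on something with over 40 N, if the wrist force passes 120 N, or if a joint passes its speed limit or range.

## Working session

There is one attempt and no reset: what is moved stays moved. The work goes in short steps, Python scripts to look and compute and a shell command to move; the robot and the scene stay as the last step left them, time stands still between calls to the robot, and variables do not carry over. Pictures are saved under pics/ and viewed, about 8 in all and at most 12, crops included, and the job is handed in when it is done.

```bash
mkdir -p pics; ls
python3 - <<'E'
from bench import env,cams,job
import cv2,numpy as np
np.set_printoptions(precision=4,suppress=True)
print(env.read_state())
for n in ("scene","top","wrist"):
    m=cams.camera_model(n); print(n,m)
    cv2.imwrite(f"pics/{n}0.png",cams.read_camera(n)[...,::-1])
E
```

```text
pics
{'clock': 0.0, 'joints': array([ 1.1557,  0.0528,  1.4017, -0.    ,  1.6886, -0.0703]), 'dq': array([ 0.0003,  0.0024,  0.0007, -0.0016,  0.0004, -0.0007]), 'joint_efforts': array([ -0.    , -38.1675, -36.0179,  -0.0002,   0.0065,  -0.    ]), 'tool_pos': array([0.1773, 0.4938, 0.2305]), 'orientation': array([-3.1415,  0.0016,  1.226 ]), 'force': array([ 0.602 ,  0.1481, -0.8551]), 'moment': array([-0.0231,  0.023 ,  0.0069]), 'opening': 0.08519229137040828}
scene {'intrinsics': array([[465.7936,   0.    , 322.2326],
       [  0.    , 465.7936, 196.1583],
       [  0.    ,   0.    ,   1.    ]]), 'extrinsics': array([[ 0.239 ,  0.971 , -0.0076, -0.0945],
       [-0.565 ,  0.1455,  0.8122,  0.2694],
       [ 0.7897, -0.1898,  0.5834, -1.8108],
       [ 0.    ,  0.    ,  0.    ,  1.    ]])}
top {'intrinsics': array([[484.643 ,   0.    , 312.4057],
       [  0.    , 484.643 , 196.5245],
       [  0.    ,   0.    ,   1.    ]]), 'extrinsics': array([[-0.0047, -1.    , -0.006 , -0.0409],
       [ 0.981 , -0.0058,  0.1939, -0.5805],
       [-0.194 , -0.0049,  0.981 , -1.0283],
       [ 0.    ,  0.    ,  0.    ,  1.    ]])}
wrist {'intrinsics': array([[309.7069,   0.    , 321.6438],
       [  0.    , 309.7069, 203.7332],
       [  0.    ,   0.    ,   1.    ]]), 'extrinsics': array([[ 0.3373,  0.9414, -0.0017, -0.526 ],
       [-0.9018,  0.3226, -0.2875,  0.0371],
       [-0.2701,  0.0985,  0.9578, -0.3793],
       [ 0.    ,  0.    ,  0.    ,  1.    ]])}
```

View pics/top0.png

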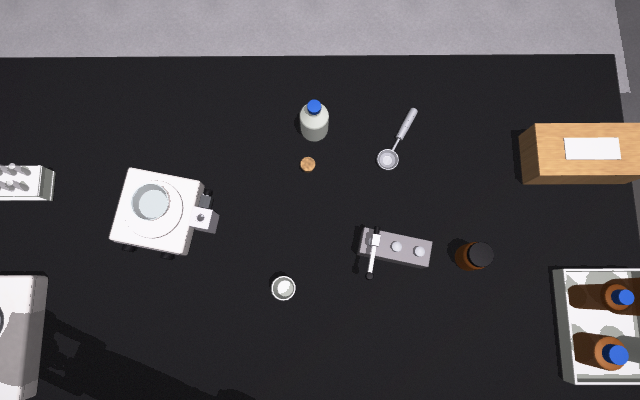

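View pics/scene0.png

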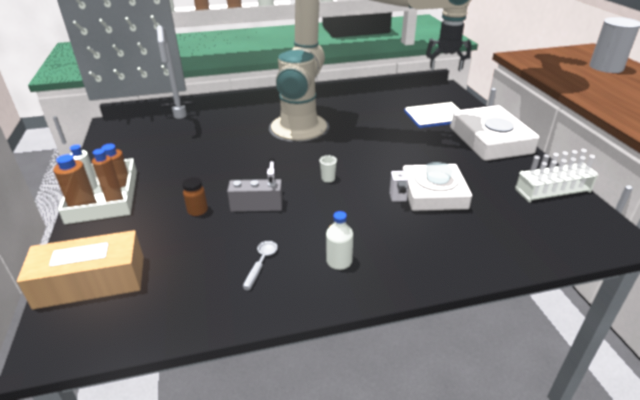

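The top view shows the rack at about (396,247), with the post head near (375,238) and the sleeve near (370,275). The stirrer is at (155,210), the holder mouth at about (201,217), and the knob points image-up. The scene view agrees with this layout. Next I'll enlarge both regions.

```bash
cat > h.py <<'E'
from bench import env,cams,job
import cv2,numpy as np
np.set_printoptions(precision=4,suppress=True)
def ray(m,u,v,fish=False):
    K=m["intrinsics"];E=m["extrinsics"];R=E[:3,:3];t=E[:3,3]
    x=(u-K[0,2])/K[0,0];y=(v-K[1,2])/K[1,1]
    if fish:
        r=np.hypot(x,y);s=np.sin(r)/max(r,1e-9);d=np.array([x*s,-y*s,-np.cos(r)])
    else: d=np.array([x,-y,-1.])
    return -R.T@t, R.T@d
def onz(m,u,v,z,fish=False):
    c,d=ray(m,u,v,fish); return c+d*(z-c[2])/d[2]
E
python3 - <<'E'
from h import *
im=cv2.imread("pics/top0.png")
a=cv2.resize(im[215:295,345:445],None,fx=5,fy=5,interpolation=cv2.INTER_CUBIC)
b=cv2.resize(im[160:265,105:225],None,fx=3.3,fy=3.3,interpolation=cv2.INTER_CUBIC)
b=cv2.resize(im[160:260,160:220],None,fx=5,fy=5,interpolation=cv2.INTER_CUBIC)
out=np.zeros((500,800,3),np.uint8);out[:400,:500]=a;out[:500,500:800]=b
cv2.imwrite("pics/crop1.png",out)
m=cams.camera_model("top")
for n,u,v,z in [("head",375,238,.105),("sleeve",370,272,.105),("mouth",201,217,.078),("knob",207,194,.05),("plate",153,208,.07),("beaker",283,288,.07),("bottle",314,105,.15),("jar",480,255,.1)]: print(n,onz(m,u,v,z))
E
```

```text
head [ 0.4812 -0.1753  0.105 ]
sleeve [ 0.4107 -0.1628  0.105 ]
mouth [0.5321 0.1988 0.078 ]
knob [0.5889 0.194  0.05  ]
plate [0.554  0.3075 0.07  ]
beaker [0.3793 0.0196 0.07  ]
bottle [ 0.7598 -0.0488  0.15  ]
jar [ 0.4449 -0.3945  0.1   ]
```

View pics/crop1.png

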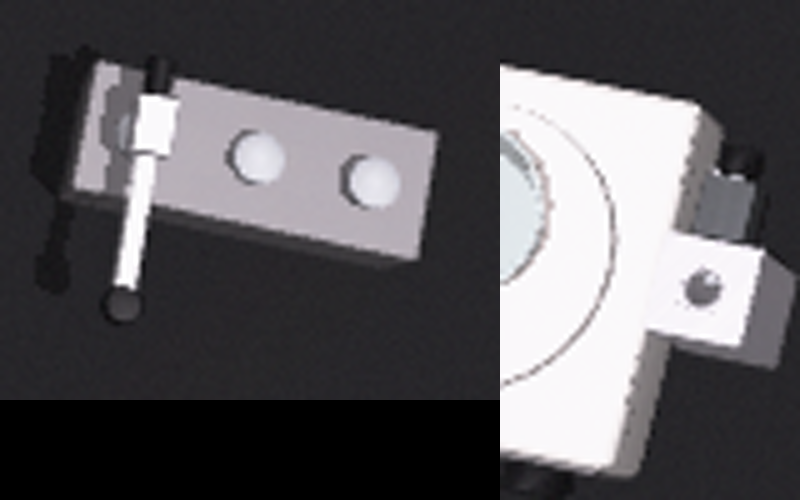

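```bash
cat >> h.py <<'E'
from scipy.spatial.transform import Rotation as Ro
def go(p,yaw):   # print shift (mm, tool axes) and turn (deg) to reach TCP p, pointing down, yaw deg
    s=env.read_state();R=Ro.from_euler("xyz",s["orientation"])
    T=Ro.from_euler("xyz",[np.pi,0,np.radians(yaw)])
    print("t",s["clock"],"tcp",s["tool_pos"],np.degrees(s["orientation"]),"shift",R.inv().apply(np.array(p)-s["tool_pos"])*1e3,"turn",np.degrees((R.inv()*T).as_rotvec()))
E
python3 - <<'E'
from h import *
m=cams.camera_model("top")
h=onz(m,376.2,239.8,.12);s=onz(m,369.8,275.3,.109)
mo=onz(m,200.6,217.4,.078)
print(h,s,np.linalg.norm((h-s)[:2]),np.degrees(np.arctan2(*(s-h)[1::-1])),mo)
# plate circle from scene: holder top corners in top view
for q in [(665,233),(765,247),(745,348),(648,330)]: print(onz(m,160+(q[0]-500)/5,160+q[1]/5,.078))
# rack top corners
for q in [(98,62),(438,132),(418,260),(65,190)]: print(onz(m,345+q[0]/5,215+q[1]/5,.072))
for q in [(257,156),(373,181)]: print("pin",onz(m,345+q[0]/5,215+q[1]/5,.083))
w=cams.camera_model("wrist");E=w["extrinsics"];R=E[:3,:3]
print("wristcam",-R.T@E[:3,3],-R[2])
go([.46,.16,.26],70)
go([.481,-.175,.2],80)
E
```

```text
[ 0.4758 -0.1758  0.12  ] [ 0.4038 -0.1618  0.109 ] 0.07339387701485808 168.99924424474924 [0.5312 0.1997 0.078 ]
[0.5552 0.2173 0.078 ]
[0.5487 0.1733 0.078 ]
[0.5043 0.1804 0.078 ]
[0.5124 0.2228 0.078 ]
[ 0.5081 -0.1574  0.072 ]
[ 0.4768 -0.3037  0.072 ]
[ 0.422  -0.2922  0.072 ]
[ 0.4526 -0.1418  0.072 ]
pin [ 0.4658 -0.2232  0.083 ]
pin [ 0.4549 -0.2722  0.083 ]
wristcam [0.1084 0.5206 0.3732] [ 0.2702 -0.0983 -0.9578]
t 0.15 tcp [0.1773 0.4939 0.2306] [-179.9954    0.0702   70.2459] shift [-218.7483  378.8847  -29.1199] turn [-0.0045  0.0702  0.2459]
t 0.15 tcp [0.1773 0.4939 0.2306] [-179.9954    0.0702   70.2459] shift [-526.8627  511.8786   31.2469] turn [-0.0106  0.0696 -9.7541]
```

View pics/wrist0.png

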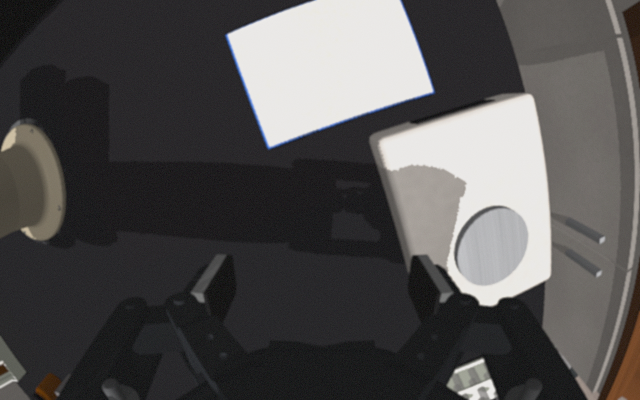

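```bash
python3 -m handwheel '[[0.5,[-265,257,0],[0,0,-4]],[0.5,[-530,507,0],[0,0,-9]],[0.5,[-530,507,0],[0,0,-9]],[0.5,[-530,507,0],[0,0,-9]],[0.5,[-530,507,0],[0,0,-9]],[0.5,[-530,507,0],[0,0,-9]],[0.5,[-530,507,0],[0,0,-9]],[0.5,[-530,507,0],[0,0,-9]],[0.5,[-530,507,0],[0,0,-9]],[0.5,[-530,507,0],[0,0,-9]],[0.5,[-530,507,0],[0,0,-9]],[0.5,[-530,507,0],[0,0,-9]]]' 40; python3 -c "
from h import *
go([.4757,-.1755,.23],79)"
```

```text
clock: 1.35
tool_pos: [0.4216, -0.0563, 0.2313]
orientation: [3.141, -0.0, 1.383]
force: [1.2, 1.1, 0.6]
opening: 0.0426
t 1.35 tcp [ 0.4216 -0.0563  0.2313] [179.9757  -0.0149  79.2177] shift [-106.9811   75.4691    1.267 ] turn [ 0.0243 -0.015   0.2177]
```

```bash
python3 -m handwheel '[[0.5,[-50,35,0],[0,0,0]],[0.5,[-103,73,0],[0,0,0]],[0.5,[-103,73,0],[0,0,0]],[0.5,[-103,73,0],[0,0,0]],[0.5,[-103,73,0],[0,0,0]]]'; python3 -c "
from h import *
go([.4757,-.1755,.088],79)
cv2.imwrite('pics/w1.png',cams.read_camera('wrist')[...,::-1])"
```

```text
clock: 1.85
tool_pos: [0.4735, -0.1689, 0.2307]
orientation: [-3.14, -0.001, 1.382]
force: [0.4, 0.2, -0.2]
opening: 0.0425
t 1.85 tcp [ 0.4735 -0.1689  0.2307] [-179.9191   -0.0404   79.1974] shift [ -6.1631   3.5635 142.6584] turn [-0.0809 -0.0403  0.1974]
```

View pics/w1.png

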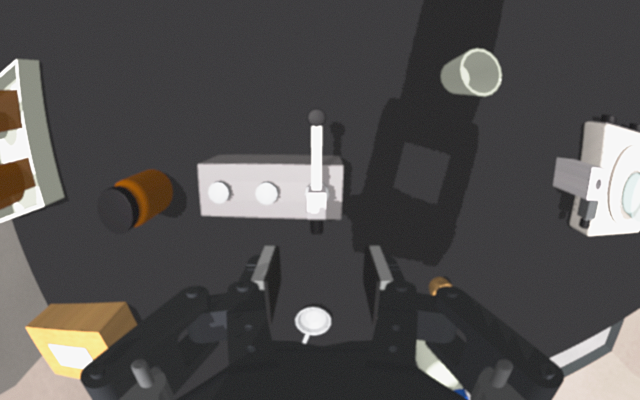

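The wrist view shows the post head at (317,199), the sleeve at (316,117), the rack square to the jaws, and the head centred between the fingers.

```bash
python3 -c "
from h import *
m=cams.camera_model('wrist')
h=onz(m,317,198,.12,1);s=onz(m,316.5,117,.109,1)
print(h,s,np.linalg.norm((s-h)[:2]),np.degrees(np.arctan2(*(s-h)[1::-1])))
for u,v in [(267,194),(219,192)]: print(onz(m,u,v,.083,1))
go([.4757,-.1755,.088],79)"
```

```text
[ 0.4705 -0.17    0.12  ] [ 0.4036 -0.1577  0.109 ] 0.06797257091218323 169.62651185319643
[ 0.4674 -0.2199  0.083 ]
[ 0.4558 -0.2682  0.083 ]
t 1.9 tcp [ 0.4735 -0.1683  0.231 ] [-179.9609   -0.031    79.2557] shift [ -6.7167   3.5694 143.0224] turn [-0.0392 -0.0309  0.2557]
```

```bash
python3 -m handwheel '[[0.5,[-4.3,1.4,30],[0,0,0]],[0.5,[-4.3,1.4,70],[0,0,0]],[0.5,[-4.3,1.4,105],[0,0,0]],[0.5,[-4.3,1.4,130],[0,0,0]],[0.5,[-4.3,1.4,142],[0,0,0]],[0.5,[-4.3,1.4,142],[0,0,0]],[0.5,[-4.3,1.4,142],[0,0,0]]]'; python3 -c "
from h import *
go([.474,-.173,.089],79)
cv2.imwrite('pics/w2.png',cams.read_camera('wrist')[...,::-1])"
```

```text
clock: 2.6
tool_pos: [0.4751, -0.1732, 0.0909]
orientation: [3.139, 0.0, 1.384]
force: [-0.3, -0.1, 0.2]
opening: 0.0427
t 2.6 tcp [ 0.4751 -0.1732  0.0909] [179.8741   0.0212  79.2877] shift [-0.0145 -1.0999  1.8555] turn [0.126  0.0209 0.2878]
```

View pics/w2.png

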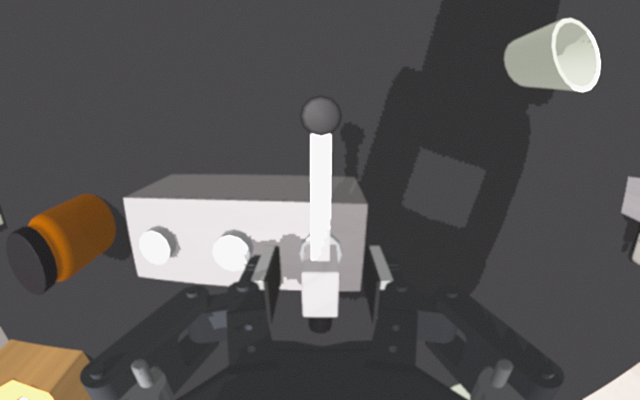

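```bash
python3 -c "
from h import *
m=cams.camera_model('wrist')
im=cv2.imread('pics/w2.png')
print([int(im[v,320].mean()) for v in range(240,335,3)])
for v in (262,275,280,316,318): print(v,onz(m,320,v,.12,1),onz(m,320,v,.09,1))
print(onz(m,321,115,.109,1))
print(onz(m,302,300,.12,1),onz(m,338,300,.12,1))"
```

```text
[247, 247, 248, 247, 248, 244, 240, 195, 160, 160, 160, 227, 237, 238, 239, 238, 239, 239, 239, 238, 239, 238, 237, 235, 235, 236, 76, 51, 52, 48, 46, 62]
262 [ 0.4612 -0.1697  0.12  ] [ 0.4767 -0.1728  0.09  ]
275 [ 0.4673 -0.1709  0.12  ] [ 0.4844 -0.1743  0.09  ]
280 [ 0.4698 -0.1713  0.12  ] [ 0.4874 -0.1749  0.09  ]
316 [ 0.4888 -0.175   0.12  ] [ 0.5115 -0.1795  0.09  ]
318 [ 0.49   -0.1752  0.12  ] [ 0.513  -0.1798  0.09  ]
[ 0.4038 -0.1584  0.109 ]
[ 0.4786 -0.1811  0.12  ] [ 0.4815 -0.1655  0.12  ]
```

Head top measures 23.5 mm long and 16 mm wide, as it should, with its centre about 2 mm further along tool +y. I'll nudge over and grip.

```bash
python3 -m handwheel '[[0.5,[0,2,1],[0,0,0]],[0.5,[0,2,1],[0,0,0]],[1,[0,2,1],[0,0,0]],[1,[0,2,1],[0,0,0]],[1,[0,2,1],[0,0,0]],[1,[0,2,1],[0,0,0]],[1,[0,2,1],[0,0,0]],[1,[0,2,1],[0,0,0]],[1,[0,2,1],[0,0,0]]]' 60; python3 -m handwheel '[[1,[0,0,-15],[0,0,0]],[1,[0,0,-40],[0,0,0]],[1,[0,0,-75],[0,0,0]],[1,[0,0,-110],[0,0,0]],[1,[0,0,-130],[0,0,0]],[1,[0,0,-130],[0,0,0]],[1,[0,0,-130],[0,0,0]]]'; python3 -c "
from h import *
go([.476,-.173,.21],79)
print(env.read_state()['force'])
cv2.imwrite('pics/w3.png',cams.read_camera('wrist')[...,::-1])"
```

```text
clock: 3.55
tool_pos: [0.4765, -0.1739, 0.0886]
orientation: [3.141, 0.0, 1.383]
force: [-0.8, -0.9, 4.2]
opening: 0.0154
clock: 4.25
tool_pos: [0.4759, -0.1735, 0.2165]
orientation: [-3.139, -0.001, 1.383]
force: [0.1, 0.7, -3.3]
opening: 0.0152
t 4.25 tcp [ 0.4759 -0.1735  0.2165] [-179.8773   -0.0434   79.2488] shift [0.4896 0.0081 6.5292] turn [-0.1228 -0.0431  0.2488]
[ 0.1433  0.6766 -3.3202]
```

View pics/w3.png

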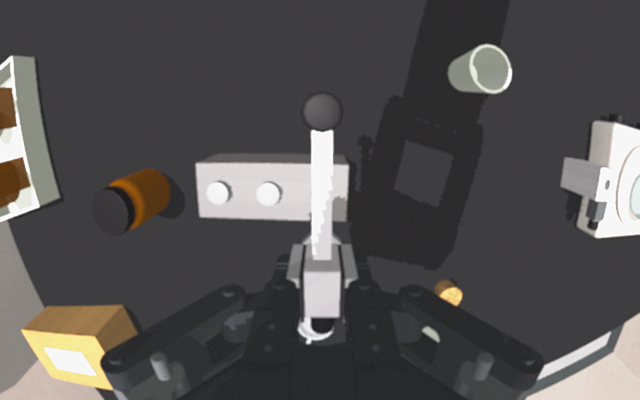

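Post is gripped (opening 15 mm) and lifted, with the foot near z = 0.134. Next I'll carry it beside the holder, 40 mm off along tool −x so the bar doesn't hide the mouth, turning 90° on the way.

```bash
python3 -m handwheel '[[1,[20,-3,0],[0,0,6]],[1,[60,-9,0],[0,0,14]],[1,[105,-15,0],[0,0,22]],[1,[150,-22,0],[0,0,30]],[1,[195,-29,0],[0,0,38]],[1,[240,-36,0],[0,0,46]],[1,[285,-42,0],[0,0,54]],[1,[325,-48,0],[0,0,62]],[1,[355,-53,0],[0,0,70]],[1,[372,-55,0],[0,0,78]],[1,[377,-56,0],[0,0,85]],[1,[377,-56,0],[0,0,90]]]'; python3 -m handwheel '[[1,[0,0,0],[0,0,0]],[1,[0,0,0],[0,0,0]],[1,[0,0,0],[0,0,0]],[1,[0,0,0],[0,0,0]]]'; python3 -c "
from h import *
go([.531,.1995,.2165],-11)
cv2.imwrite('pics/w4.png',cams.read_camera('wrist')[...,::-1])
print(cams.camera_model('wrist')['extrinsics'])
cv2.imwrite('pics/t4.png',cams.read_camera('top')[...,::-1])"
```

```text
clock: 5.5
tool_pos: [0.4906, 0.208, 0.2154]
orientation: [3.14, 0.004, -0.191]
force: [0.7, -0.4, -2.5]
opening: 0.0151
clock: 5.9
tool_pos: [0.4916, 0.2068, 0.218]
orientation: [3.141, 0.0, -0.187]
force: [0.1, -0.6, -2.1]
opening: 0.0149
t 5.9 tcp [0.4916 0.2068 0.218 ] [179.9915   0.026  -10.7142] shift [40.0824 -0.1153  1.4412] turn [0.0086 0.026  0.2858]
[[ 0.9827 -0.1854 -0.0004 -0.4443]
 [ 0.1774  0.941  -0.288  -0.2499]
 [ 0.0538  0.2829  0.9576 -0.452 ]
 [ 0.      0.      0.      1.    ]]
```

View pics/w4.png

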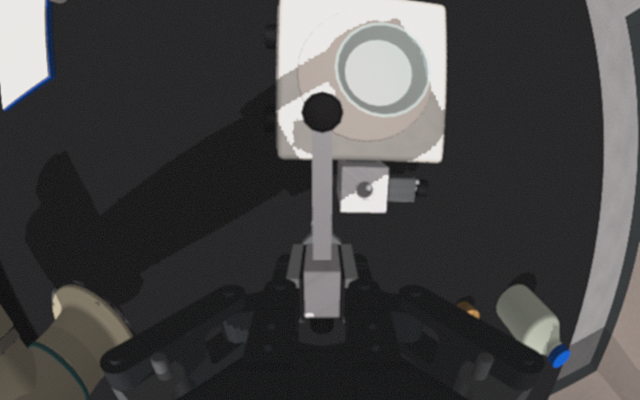

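The mouth is clear at (364,189), the holder top's corners at (340,164), (387,164), (388,212) and (340,211), and the sleeve at (322,112).

```bash
python3 -c "
from h import *
m=cams.camera_model('wrist')
im=cv2.imread('pics/w4.png');g=im[150:225,330:400].mean(2)
_,b=cv2.threshold(g.astype(np.uint8),150,255,0)
n,l,st,c=cv2.connectedComponentsWithStats(255-b[25:52,22:48])
print(st,c+[352,175])
mo=onz(m,364.5,188.7,.078,1);print('mouth',mo)
P=[onz(m,u,v,.078,1) for u,v in [(340,164),(387,164),(388,212),(340,211)]];print(np.array(P),np.mean(P,0))
s=env.read_state();tz=s['tool_pos'][2]
sl=onz(m,322,112,tz+.0264,1);hf=onz(m,322,317,tz+.0314,1);hn=onz(m,322,263,tz+.0314,1)
print([int(x) for x in im[240:330:3,320].mean(1)])
R=Ro.from_euler('xyz',s['orientation'])
for p in (sl,hf,hn,mo): print(R.inv().apply(p-s['tool_pos'])*1e3)
w=m['extrinsics'];print('cam',R.inv().apply(-w[:3,:3].T@w[:3,3]-s['tool_pos'])*1e3)"
```

```text
[[  0   0  26  27 392]
 [  6   0   1   1   1]
 [  8   0   1   1   1]
 [  0   0  22  23 299]
 [ 20   0   2   2   3]
 [ 23   1   3   4   6]] [[366.1122 189.574 ]
 [358.     175.    ]
 [360.     175.    ]
 [362.1104 186.3612]
 [372.6667 175.3333]
 [376.     177.5   ]]
mouth [0.5321 0.2042 0.078 ]
[[0.5132 0.2316 0.078 ]
 [0.5568 0.2239 0.078 ]
 [0.5515 0.1768 0.078 ]
 [0.5054 0.1867 0.078 ]] [0.5317 0.2048 0.078 ]
[144, 143, 143, 143, 140, 143, 143, 89, 89, 88, 94, 134, 137, 142, 142, 142, 142, 144, 143, 142, 142, 141, 141, 140, 138, 133, 51, 22, 28, 27]
[ -0.2546 -75.4786 -26.3948]
[ -0.1618  10.8783 -31.4007]
[ -0.1971 -16.6432 -31.3988]
[ 40.1932  -4.8606 140.2086]
cam [  -0.3642  -75.0056 -142.5549]
```

```bash
python3 -m handwheel '[[1,[20,-2.4,0],[0,0,0.3]],[1,[40.2,-4.8,0],[0,0,0.3]],[1,[40.2,-4.8,20],[0,0,0.3]],[1,[40.2,-4.8,40],[0,0,0.3]],[1,[40.2,-4.8,50],[0,0,0.3]],[1,[40.2,-4.8,50],[0,0,0.3]],[1,[40.2,-4.8,50],[0,0,0.3]],[1,[40.2,-4.8,50],[0,0,0.3]]]'; python3 -c "
from h import *
go([.5319,.2045,.1606],-11)
s=env.read_state();print(s['force'],s['moment'])
a=cams.read_camera('wrist')[...,::-1];m=cams.camera_model('wrist')
b=cams.read_camera('scene')[...,::-1];t=cams.read_camera('top')[...,::-1]
f=lambda i,k:cv2.resize(i,None,fx=k,fy=k,interpolation=cv2.INTER_CUBIC)
o=np.zeros((600,800,3),np.uint8)
o[:300,:400]=f(b[120:220,360:493],3)[:300,:400]
o[:300,400:]=f(t[150:270,140:300],2.5)[:300]
o[300:,:]=f(a[80:320,160:480],2.5)[100:400]
cv2.imwrite('pics/c5.png',o)"
```

```text
clock: 6.8
tool_pos: [0.5326, 0.2045, 0.1699]
orientation: [-3.14, -0.002, -0.193]
force: [-0.7, -0.6, -2.4]
opening: 0.0153
t 6.8 tcp [0.5326 0.2045 0.1699] [-179.9278   -0.126   -11.0475] shift [-0.697   0.1415  9.2648] turn [-0.0722 -0.126  -0.0474]
[-0.6823 -0.5939 -2.3978] [ 0.0388 -0.0045  0.0427]Traceback (most recent call last):
  File "<string>", line 9, in <module>
    o[:300,:400]=f(b[120:220,360:493],3)[:300,:400]
    ~^^^^^^^^^^^
ValueError: could not broadcast input array from shape (300,399,3) into shape (300,400,3)
```

```bash
python3 -c "
from h import *
a=cams.read_camera('wrist')[...,::-1]
b=cams.read_camera('scene')[...,::-1]
f=lambda i,k:cv2.resize(i,None,fx=k,fy=k,interpolation=cv2.INTER_CUBIC)
o=np.zeros((600,800,3),np.uint8)
o[:,:400]=f(b[110:210,372:439],6)[:600,:400]
o[:400,400:]=f(a[150:310,240:400],2.5)
cv2.imwrite('pics/c5.png',o)"
```

```text
(no output)
```

View pics/c5.png

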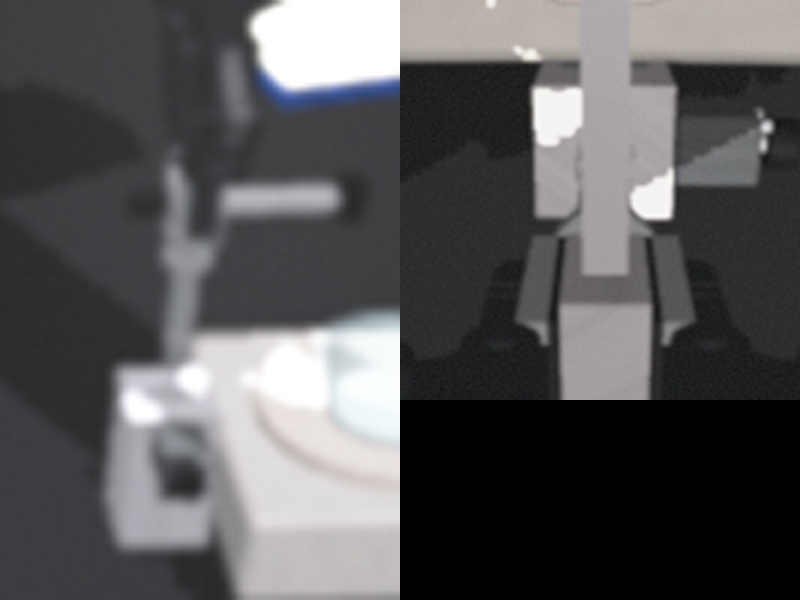

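```bash
python3 -c "
from h import *
m=cams.camera_model('scene')
def pr(p,m=m):
    E=m['extrinsics'];K=m['intrinsics'];q=E[:3,:3]@p+E[:3,3]
    return np.array([K[0,0]*q[0]/-q[2]+K[0,2],-K[1,1]*q[1]/-q[2]+K[1,2]])
c=lambda p:(pr(np.array(p))-[372,110])*6
t=env.read_state()['tool_pos'];print(t)
print('foot',c([t[0],t[1],t[2]-.0826]),'head',c([t[0],t[1],t[2]+.0164]),'collar',c([t[0],t[1],t[2]-.0826+.069]))
a=np.radians(79);Y=np.array([np.cos(a),np.sin(a),0]);X=np.array([np.sin(a),-np.cos(a),0])
print('sleeve',c(t+75e-3*Y+[0,0,.0164]))
for M in ([.5319,.2045,.078],[.531,.1995,.078]):
    M=np.array(M);print('m',c(M),[c(M+.022*(i*X+j*Y)).round() for i,j in ((-1,-1),(1,-1),(1,1),(-1,1))],'base',c(M+.022*(X-Y)-[0,0,.078]),c(M+.022*(X+Y)-[0,0,.078]))
"
```

```text
[0.5322 0.2044 0.1688]
foot [168.46   378.1234] head [187.2751 201.9794] collar [181.4022 256.9612]
sleeve [344.4177 197.0752]
m [166.9734 391.7514] [array([115., 369.]), array([131., 418.]), array([220., 415.]), array([202., 366.])] base [117.9172 546.5187] [204.4029 543.4396]
m [156.8143 392.1719] [array([105., 370.]), array([120., 418.]), array([210., 415.]), array([192., 367.])] base [107.9433 546.9573] [194.4547 543.8772]
```

The scene view projections agree with the wrist measurement of the mouth (.532, .2045). Descending carefully from there.

```bash
python3 -m handwheel '[[1,[-0.4,0,3],[0,0,0]],[1,[-0.4,0,6],[0,0,0]],[1,[-0.4,0,9],[0,0,0]],[1,[-0.4,0,11],[0,0,0]],[1,[-0.4,0,13],[0,0,0]],[1,[-0.4,0,13],[0,0,0]],[1,[-0.4,0,13],[0,0,0]]]'; python3 -c "
from h import *
s=env.read_state();print(s['tool_pos'],s['force'],s['moment'])"
```

```text
clock: 7.75
tool_pos: [0.5317, 0.2044, 0.1553]
orientation: [-3.141, -0.0, -0.193]
force: [0.0, -0.5, -1.8]
opening: 0.0154
[0.5317 0.2044 0.1553] [ 0.0326 -0.484  -1.8349] [ 0.0039 -0.0116  0.0091]
```

```bash
python3 -m handwheel '[[1,[0,0,1],[0,0,0]],[1,[0,0,2],[0,0,0]],[1,[0,0,3],[0,0,0]],[1,[0,0,4],[0,0,0]],[1,[0,0,4],[0,0,0]]]';python3 -m handwheel '[[1,[0,0,1],[0,0,0]],[1,[0,0,2],[0,0,0]],[1,[0,0,3],[0,0,0]],[1,[0,0,3],[0,0,0]]]'; python3 -c "
from h import *
s=env.read_state();print(s['tool_pos'],s['force'],s['moment'])"
```

```text
clock: 8.25
tool_pos: [0.5316, 0.2044, 0.1511]
orientation: [3.142, 0.0, -0.193]
force: [0.4, 0.0, -1.8]
opening: 0.0151
clock: 8.65
tool_pos: [0.5316, 0.2043, 0.1481]
orientation: [3.141, 0.0, -0.193]
force: [0.0, 0.3, -2.7]
opening: 0.0152
[0.5316 0.2043 0.1481] [ 0.0175  0.3462 -2.698 ] [ 0.0304 -0.0349 -0.0468]
```

```bash
for i in 1 2 3; do python3 -m handwheel '[[1,[0,0,1],[0,0,0]],[1,[0,0,2],[0,0,0]],[1,[0,0,2],[0,0,0]]]' | grep -v -e ori -e open;done
```

```text
clock: 8.95
tool_pos: [0.5318, 0.2042, 0.1464]
force: [0.8, 0.0, -1.2]
clock: 9.25
tool_pos: [0.5318, 0.204, 0.1445]
force: [-0.5, -3.3, 0.7]
clock: 9.55
tool_pos: [0.5318, 0.2041, 0.143]
force: [-1.7, -4.3, 5.0]
```

Lateral force pushes toward −y, so the shaft is against the bore's +y edge. I'll shift along tool +y, which is world −y.

```bash
python3 -m handwheel '[[1,[0,0.4,0],[0,0,0]],[1,[0,0.8,0],[0,0,0]],[1,[0,0.8,0],[0,0,0]],[1,[0,0.8,0],[0,0,0]]]' | grep -v -e ori -e open;python3 -m handwheel '[[1,[0,0.3,0],[0,0,0]],[1,[0,0.3,0],[0,0,0]],[1,[0,0.3,0],[0,0,0]]]' | grep -v -e ori -e open
```

```text
clock: 9.95
tool_pos: [0.5318, 0.2038, 0.1429]
force: [0.0, -2.4, 5.0]
clock: 10.25
tool_pos: [0.5317, 0.2037, 0.1429]
force: [0.3, -0.9, 5.8]
```

```bash
python3 -m handwheel '[[1,[0,0.3,-1],[0,0,0]],[1,[0,0.3,-1.5],[0,0,0]],[1,[0,0.3,-1.5],[0,0,0]],[1,[0,0.3,-1.5],[0,0,0]]]' | grep -v -e ori -e open;for i in 1 2 3;do python3 -m handwheel '[[1,[0,0,0.6],[0,0,0]],[1,[0,0,0.6],[0,0,0]],[1,[0,0,0.6],[0,0,0]]]' | grep -v -e ori -e open;done; python3 -c "
from h import *
s=env.read_state();print(s['tool_pos'],s['force'],s['moment'])"
```

```text
clock: 10.65
tool_pos: [0.5313, 0.2033, 0.1431]
force: [2.0, 1.1, -3.1]
clock: 10.95
tool_pos: [0.5313, 0.2032, 0.1431]
force: [1.8, 0.9, -3.5]
clock: 11.25
tool_pos: [0.5314, 0.2032, 0.143]
force: [0.5, 1.3, 2.4]
clock: 11.55
tool_pos: [0.5313, 0.203, 0.1422]
force: [-0.1, 1.4, 2.8]
[0.5313 0.203  0.1422] [-0.1151  1.3621  2.8065] [ 0.2593  0.295  -0.0003]
```

```bash
for i in 1 2 3 4;do python3 -m handwheel '[[1,[0,0,0.4],[0,0,0]],[1,[0,0,0.8],[0,0,0]],[1,[0,0,0.8],[0,0,0]]]' | grep -v -e ori -e open;done; python3 -c "
from h import *
s=env.read_state();print(s['tool_pos'],s['force'],s['moment'])"
```

```text
clock: 11.85
tool_pos: [0.5313, 0.2029, 0.1411]
force: [-2.0, 0.1, 3.2]
clock: 12.15
tool_pos: [0.5314, 0.2029, 0.1403]
force: [-0.9, -0.2, 3.2]
clock: 12.45
tool_pos: [0.5314, 0.2029, 0.1395]
force: [-2.2, -0.1, 2.7]
clock: 12.75
tool_pos: [0.5314, 0.203, 0.1386]
force: [-1.3, -0.6, 3.2]
[0.5314 0.203  0.1386] [-1.2709 -0.6084  3.2333] [0.0772 0.2309 0.0125]
```

```bash
for i in 1 2 3 4 5 6;do python3 -m handwheel '[[1,[0,0,0.5],[0,0,0]],[1,[0,0,1],[0,0,0]],[1,[0,0,1.5],[0,0,0]],[1,[0,0,1.5],[0,0,0]]]' | grep -v -e ori -e open -e clock|paste -sd' ';done
```

```text
tool_pos: [0.5314, 0.203, 0.1374] force: [-1.8, -0.2, 4.9]
tool_pos: [0.5314, 0.203, 0.1357] force: [0.1, 0.3, 3.8]
tool_pos: [0.5314, 0.203, 0.1341] force: [-1.1, 0.2, 2.2]
tool_pos: [0.5313, 0.2029, 0.1323] force: [-0.1, 0.8, 1.4]
tool_pos: [0.5314, 0.2029, 0.1311] force: [-0.6, 0.1, 2.0]
tool_pos: [0.5313, 0.203, 0.1295] force: [-0.8, 0.1, 2.1]
```

```bash
for i in 1 2 3 4;do python3 -m handwheel '[[1,[0,0,0.5],[0,0,0]],[1,[0,0,1],[0,0,0]],[1,[0,0,1],[0,0,0]],[1,[0,0,1],[0,0,0]]]' | grep -v -e ori -e open -e clock|paste -sd' ';done; for i in 1 2 3 4;do python3 -m handwheel '[[1,[0,0,0.5],[0,0,0]],[1,[0,0,0.5],[0,0,0]]]' | grep -v -e ori -e open -e clock|paste -sd' ';done
```

```text
tool_pos: [0.5314, 0.203, 0.1286] force: [-1.5, -0.7, 1.6]
tool_pos: [0.5314, 0.203, 0.1278] force: [-1.7, 0.5, 2.5]
tool_pos: [0.5314, 0.203, 0.1266] force: [-0.1, 0.4, 1.3]
tool_pos: [0.5314, 0.203, 0.1257] force: [-2.0, -0.2, 1.3]
tool_pos: [0.5314, 0.203, 0.1253] force: [-0.9, 1.2, 2.1]
tool_pos: [0.5314, 0.203, 0.1248] force: [-1.7, 0.5, 1.9]
tool_pos: [0.5313, 0.203, 0.1241] force: [-1.8, 0.9, 0.3]
tool_pos: [0.5314, 0.203, 0.1236] force: [-1.7, 0.1, 0.5]
```

```bash
for i in 1 2 3 4 5 6;do python3 -m handwheel '[[1,[0,0,0.5],[0,0,0]],[1,[0,0,0.5],[0,0,0]],[1,[0,0,0.5],[0,0,0]]]' | grep -v -e ori -e open |paste -sd' ';done
```

```text
clock: 17.85 tool_pos: [0.5314, 0.203, 0.1232] force: [-0.7, 0.2, 1.4]
clock: 18.15 tool_pos: [0.5314, 0.203, 0.1227] force: [-1.0, 1.3, -0.3]
clock: 18.45 tool_pos: [0.5314, 0.203, 0.1221] force: [-2.0, 0.9, 0.6]
clock: 18.75 tool_pos: [0.5314, 0.203, 0.1216] force: [-2.0, 0.3, -0.6]
clock: 19.05 tool_pos: [0.5314, 0.203, 0.121] force: [-0.8, -0.2, -1.4]
clock: 19.35 tool_pos: [0.5313, 0.2029, 0.1205] force: [-0.3, 1.9, -2.8]
```

```bash
for i in 1 2 3;do python3 -m handwheel '[[1,[0,0,0.4],[0,0,0]],[1,[0,0,0.4],[0,0,0]],[1,[0,0,0.4],[0,0,0]]]' | grep -v -e ori -e open |paste -sd' ';done
```

```text
clock: 19.65 tool_pos: [0.5314, 0.203, 0.1203] force: [-1.1, 0.3, -2.1]
clock: 19.95 tool_pos: [0.5313, 0.203, 0.1199] force: [-1.5, -0.0, -1.4]
clock: 20.25 tool_pos: [0.5314, 0.203, 0.1196] force: [-1.0, -0.2, -2.1]
```

```bash
for i in 1 2 3;do python3 -m handwheel '[[1,[0,0,0.4],[0,0,0]],[1,[0,0,0.4],[0,0,0]],[1,[0,0,0.4],[0,0,0]]]' | grep -v -e ori -e open |paste -sd' ';done
```

```text
clock: 20.55 tool_pos: [0.5314, 0.203, 0.1193] force: [-2.3, -0.2, -0.8]
clock: 20.85 tool_pos: [0.5314, 0.2031, 0.119] force: [-1.6, -0.0, 0.2]
clock: 21.15 tool_pos: [0.5314, 0.203, 0.1184] force: [-2.3, 0.7, 0.1]
```

```bash
for i in 1 2 3;do python3 -m handwheel '[[1,[0,0,0.3],[0,0,0]],[1,[0,0,0.3],[0,0,0]],[1,[0,0,0.3],[0,0,0]]]' | grep -v -e ori -e open |paste -sd' ';done
```

```text
clock: 21.45 tool_pos: [0.5314, 0.203, 0.1181] force: [-1.7, -0.5, 0.9]
clock: 21.75 tool_pos: [0.5314, 0.203, 0.1178] force: [-1.8, 0.2, 0.0]
clock: 22.05 tool_pos: [0.5314, 0.203, 0.1176] force: [-3.0, 0.2, 1.7]
```

```bash
for i in 1 2 3;do python3 -m handwheel '[[1,[0,0,0.3],[0,0,0]],[1,[0,0,0.3],[0,0,0]],[1,[0,0,0.3],[0,0,0]]]' | grep -v -e ori -e open |paste -sd' ';done
```

```text
clock: 22.35 tool_pos: [0.5315, 0.203, 0.1174] force: [-3.5, -0.1, 2.7]
clock: 22.65 tool_pos: [0.5315, 0.2031, 0.1171] force: [-3.6, 0.7, 4.7]
clock: 22.95 tool_pos: [0.5315, 0.2031, 0.1169] force: [-4.2, 0.1, 5.7]
```

Force profile matches the post's shape. It was 5–7 N over the taper to 25 mm depth and about 4 N on the shaft from 25 to 36 mm. It then fell to nothing as the nose dropped in near 40 mm, and now rises steeply at 43.5 mm, about 8 N above the hanging weight. That's the groove's upper edge, so I'll stop here, relieve slightly and open.

```bash
python3 -m handwheel '[[1,[0,0,-0.4],[0,0,0]],[1,[0,0,-0.8],[0,0,0]],[1,[0,0,-0.8],[0,0,0]],[1,[0,0,-0.8],[0,0,0]]]'| grep -v -e ori; python3 -m handwheel '[[0.9,[0,0,0],[0,0,0]],[0.8,[0,0,0],[0,0,0]],[0.7,[0,0,0],[0,0,0]],[0.6,[0,0,0],[0,0,0]],[0.6,[0,0,0],[0,0,0]],[0.6,[0,0,0],[0,0,0]]]' 20; python3 -c "
from h import *
s=env.read_state();print(s['tool_pos'],s['force'])
a=cams.read_camera('wrist')[...,::-1]
b=cams.read_camera('scene')[...,::-1]
f=lambda i,k:cv2.resize(i,None,fx=k,fy=k,interpolation=cv2.INTER_CUBIC)
o=np.zeros((600,800,3),np.uint8)
o[:,:400]=f(b[110:210,372:439],6)[:600,:400]
o[:,400:]=f(a[80:320,240:400],2.5)
cv2.imwrite('pics/c6.png',o)"
```

```text
clock: 23.35
tool_pos: [0.5314, 0.203, 0.1171]
force: [-1.3, 1.7, -0.1]
opening: 0.0151
clock: 23.95
tool_pos: [0.5315, 0.2029, 0.1174]
orientation: [-3.142, -0.0, -0.193]
force: [0.5, -0.5, -0.2]
opening: 0.0343
[0.5315 0.2029 0.1174] [ 0.5071 -0.5058 -0.1522]
```

View pics/c6.png

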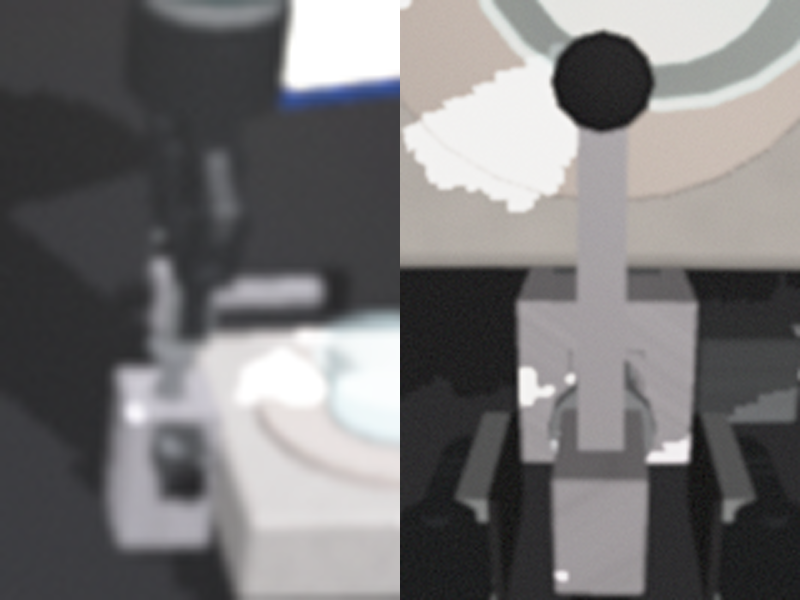

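The post stands upright and released, with the sleeve over the plate. Retreating straight up and checking.

```bash
python3 -m handwheel '[[0.6,[0,0,-10],[0,0,0]],[0.6,[0,0,-30],[0,0,0]],[0.6,[0,0,-60],[0,0,0]],[0.6,[0,0,-100],[0,0,0]],[0.6,[0,0,-140],[0,0,0]],[0.6,[0,0,-180],[0,0,0]],[0.6,[0,0,-180],[0,0,0]],[0.6,[0,0,-180],[0,0,0]],[0.6,[0,0,-180],[0,0,0]]]'; python3 -c "
from h import *
a=cams.read_camera('wrist')[...,::-1];m=cams.camera_model('wrist')
b=cams.read_camera('scene')[...,::-1]
f=lambda i,k:cv2.resize(i,None,fx=k,fy=k,interpolation=cv2.INTER_CUBIC)
o=np.zeros((600,800,3),np.uint8)
o[:,:400]=f(b[110:210,372:439],6)[:600,:400]
o[:,400:]=f(a[80:320,240:400],2.5)
cv2.imwrite('pics/c7.png',o)
m=cams.camera_model('scene')
def c(p):
    E=m['extrinsics'];K=m['intrinsics'];q=E[:3,:3]@p+E[:3,3]
    return (np.array([K[0,0]*q[0]/-q[2]+K[0,2],-K[1,1]*q[1]/-q[2]+K[1,2]])-[372,110])*6
a=np.radians(79);Y=np.array([np.cos(a),np.sin(a),0]);t=np.array([.5314,.2035,.078])
for d in (.036,.040,.0435,.047): print(d,'sleeve',c(t+.075*Y+[0,0,.099-d]),'headtop',c(t+[0,0,.114-d]))"
```

```text
clock: 24.95
tool_pos: [0.531, 0.2029, 0.2962]
orientation: [3.141, 0.002, -0.193]
force: [0.3, -0.4, -0.1]
opening: 0.0344
0.036 sleeve [330.4462 276.9851] headtop [179.2051 254.9844]
0.04 sleeve [329.4241 284.1119] headtop [178.4374 262.2102]
0.0435 sleeve [328.5327 290.3277] headtop [177.7679 268.5122]
0.047 sleeve [327.6439 296.5248] headtop [177.1005 274.795 ]
```

View pics/c7.png

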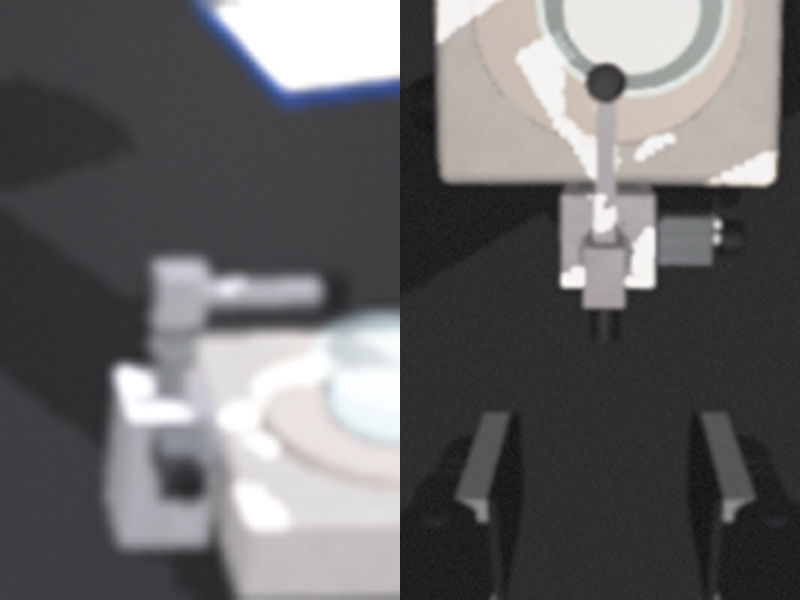

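Both views show the post upright with the sleeve over the plate. In the scene view the sleeve is at row 290 of the enlarged crop, against 290 predicted for 43.5 mm depth.

```bash
python3 -c "
from bench import job
print(job.job_done())"
```

```text
the job is handed in; nothing more can be done
None
```

The probe post is in the stirrer's holder, released and standing upright, with its sleeve over the round plate. I handed the job in after about 25 s of robot time. No verdict is given, and I could not read the plunger's travel directly.

- **Insertion:** The push down took about 5–7 N on the taper and 4 N on the shaft. It fell to nothing as the plunger dropped into the groove, at about 40 mm depth. It rose again at about 43.5 mm; I stopped at roughly 8 N of push, just short of the 10 N mark, backed off slightly and opened the fingers.
- **Final check:** After pulling straight up, the scene view fits a depth of about 43.5 mm. The wrist view shows the arm pointing at the plate and the fingers clear. I saw no moved things in the pictures, but did not measure each one.
- **Disagreements:** The top camera put things 4–5 mm lower in y than the wrist camera. The scene view backed the wrist camera, so I used that for the holder. The shaft still touched the bore's edge on the way in, with about 4 N sideways, and I cleared it with a shift of about 1 mm.

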